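# Seat the bearing retaining ring with the two-pin spanner

## Task

Take the two-pin spanner from its wooden stand, engage both pins in the holes of the ring recessed in the bearing housing, and turn the ring clockwise until it is fully seated against its stop. Press and turn gently, touch the ring only with the spanner, then stand the spanner back in the slot of its stand, let go of it, and leave the other things on the bench undisturbed.

Things in the scene. Friction and masses are not known exactly. Their poses are not given: they have to be found in the camera images.
- recess (a point): Bearing housing: dark upright steel cup, 78 mm across, on an aluminium plate (220 x 180 x 10 mm, top 40 mm above the bench; four small bolt heads round the cup), all fixed. This point is on the cup's axis at rim level, 62 mm above the bench; z up. The retaining ring lies inside the rim (bore 56 mm), its face 5 mm below it.
- ring_face (a point): Point on the axis at the ring's flat face, 57 mm above the bench (fixed to the housing). The face has four blind holes, 9 mm wide, 7 mm deep, 90 degrees apart on a 40 mm circle. Their angle is random and NOT measured (this frame's yaw does not tell it): find it by eye or feel, resting the pins lightly on the face and turning until they drop in, at most a quarter turn.
- ring (a joint): Turn of the ring in its thread, rad, growing clockwise seen from above; it starts at 0.1 to 0.45; 1.2 is its stop (fully seated). It does not tell where the holes are. It resists with a steady 0.22 N m or so and stays where left. At the stop it beds springily: the torque climbs by some 0.1 N m per 0.0125 rad of further turning; over 1 N m in all spoils the ring.
- spanner_grip (a point): Two-pin spanner, loose, 0.16 to 0.3 kg, 78 mm tall, starts upright in its stand. Point: centre of its black handle block (70 mm along its x, 24 mm across y, 36 mm high); grasp it from above across the 24 mm, on the long flat faces. x is the line through both pins, z up. Below: a 16 mm stem, then a foot plate 58 x 26 x 8 mm, its underside 46 mm below this point, then the pins.
- spanner_pins (a point): Point midway between the tips of the spanner's two pins, 60 mm straight below the handle's centre. The pins are 6 mm thick, 14 mm long below the foot plate, 20 mm either side of this point along x (40 mm apart). With the tips at the bottom of the ring's holes the foot plate clears the housing's rim by 2 mm.
- slot (a point): Wooden spanner stand, 110 x 80 x 32 mm, fixed. Point: centre of its slot, at its top face, 32 mm above the bench. The slot is 68 mm long along this x, 14 mm wide, 18 mm deep, open upward. The stored spanner has its pins in the slot and its foot plate lying on the top face, its x along the slot (either way round); its pin tips are then 14 mm below this point.
- spanner: The whole spanner; origin midway between the pin tips, x along the line of the pins, z up.
- bearing_mid (a point): Bystander: spare steel bearing ring, 52 mm across, 15 mm high; point on its axis 10 mm up.
- wrench_mid (a point): Bystander: open wrench lying on the bench, 150 mm long; point near its middle.
- bin_mid (a point): Bystander: open blue plastic bin, 120 x 100 x 60 mm; point on its axis 10 mm up.
- offcut_mid (a point): Bystander: timber offcut, 70 x 120 x 45 mm; point on its axis 10 mm up.
There are look-alikes about, which are no part of the job. What is shaped like the part that bears slot but blue, green or orange is not meant.

How it is judged:
By the outcome, as a careful person would: the job done as asked, in the order asked, and still so for the second after the job is handed in, with the robot touching nothing.
It also fails if it takes over 72 s, if anything falls off the work surface, if the arm or the gripper's body presses on something with over 40 N, if the wrist force passes 120 N, or if a joint passes its speed limit or range.

## Robot

A 6-joint arm with a two-finger parallel gripper is mounted at the origin on the work surface. World frame = base frame: x ahead of the robot, y to its left, z up, the work surface at z = 0. Lengths are in m, angles in degrees, forces in N, time in s.
With the tool pointing down it reaches from about 0.275 to 0.775 m from the base axis. Payload 14.6 kg.
Tool frame: the origin (TCP) lies midway between the tips of the shut fingers; the grasp point (between the pads) lies 19 mm behind it; z points along the fingers, y is the direction in which the jaws open and shut (so a half turn about z gives the same grasp; the last joint's range is limited). The gripper opens to 85 mm and grips with 20 to 120 N. Pads are 22 mm wide; open, the fingers measure 114 mm over their backs; the gripper's body (76 mm by 85 mm) begins 54 mm behind the grasp point. The pads swing forward as they close: fully open they stand 13 mm farther back than shut.
Start: joints at [-81.893, 15.075, -2.767, 72.158, 0, 81.102], TCP at [0.154, -0.502, 0.231] pointing down, gripper open.
Joint ranges: [-151.79, 151.79], [-50.71, 97.33], [-67.44, 78.34], [-121.81, 120.89], [-77.56, 73.72], [-180, 180]. Speed limits (degrees/s): [108.29, 108.29, 147.25, 159.86, 180, 180].

## Interface

Orientations are given as a 3x3 rotation matrix whose columns are the frame's x, y, z axes.
In Python, from workcell import read_state, capture, camera_info, manip gives the robot as it stands.
- The arm moves only by the tool send_rows, never from a script. Its argument "steps" is a list of rows, each an object with "offset": the shift along the tool's x, y, z in mm, a list of three; "delta_rot": the turn, a rotation vector about the tool's x, y, z in degrees, a list of three; "claw": the finger opening in mm, from 0 to 85.4. In form: [{"offset": [x, y, z], "delta_rot": [wx, wy, wz], "claw": claw}, ...]. A call has 1 to 5 rows; each row is the pose to reach, as a shift and turn from the pose measured when the call began, along the tool's axes at that moment; what a row does not reach only later rows make up. A row lasts 1/12 s, in which the tool goes at most 41.7 mm and 7.16 degrees, less where a joint would pass 70% of its speed; a pose out of reach is approached as far as the arm can. A call with a gripper value outside its range is refused whole. The fingers move at their own pace and stop on an object; "newtons" is the grip in N (left out, the last holds). Time passes only in rows, so rows that repeat a pose let the fingers close. It gives the time, the measured TCP pose, the force and the opening at its end, in the units of the state.
- read_state(): the state, without advancing time (a new reading comes with each control period).
- capture(name): name is "side" or "top"; returns (picture, depth): 480x640x3 uint8, red, green, blue; 480x640 float32, m along the optical axis (not along the pixel's ray), 0 where there is no reading.
- camera_info(name): a dict with "vfov" (degrees; the focal length in pixels is half the picture's height over the tangent of half this angle, whatever the lens; pixels are square), "cx", "cy" (the principal point, pixels), "R" (3x3) and "t" (3): a world point X has camera coordinates R X + t. Camera axes: x right, y down, z forward; pixel columns grow to the right and rows downward; lengths in m; the calibration is good to about 2 mm. A picture is of the moment at which its call begins. camera_info takes no time and is no camera call.
- manip.finish_job(): hands the job in, once; it reports no verdict.
The state is a dict: "t": time; "joint_pos": joint angles; "joint_vel": joint speeds; "joint_efforts": joint torques, N m; "tool_pos": TCP position; "orientation": TCP orientation; "ft_force": force on the tool from outside, world axes, zero at the start; "ft_torque": the same for the moment, N m; "gripper_width": finger opening in m.
Only numpy, scipy, OpenCV 4.12 (cv2) and the standard library are available. Lean on these libraries where they do the work, as an engineer would, in place of code of your own. Each camera call takes 0.05 s, during which the arm holds its last target. There are 200 camera calls.

## Working session

There is one attempt and no reset: what is moved stays moved. The work goes in short steps, Python scripts to look and compute and a tool call to move; the robot and the scene stay as the last step left them, time stands still between calls to the robot, and variables do not carry over. Pictures are saved under pics/ and viewed, about 8 in all and at most 12, crops included, and the job is handed in when it is done.

Besides the shell and the picture viewer there is one more tool, called after "Request:" as name(argument=value, ...), one argument or row to a line, values as JSON. send_rows: Moves the arm, as the interface text tells. Its arguments: {"type":"object","properties":{"steps":{"type":"array","items":{"type":"object","properties":{"offset":{"type":"array","items":{"type":"number"}},"delta_rot":{"type":"array","items":{"type":"number"}},"claw":{"type":"number"}}}},"newtons":{"type":"number"}},"required":["steps"]}

```bash
mkdir -p pics; ls
cat > h.py <<'E'
import numpy as np, cv2
from workcell import read_state, capture, camera_info, manip
def cam(n):
    c=camera_info(n); f=240/np.tan(np.radians(c['vfov'])/2)
    return f,c['cx'],c['cy'],np.array(c['R']),np.array(c['t'])
def ray(n,u,v,z):
    "pixel -> world point on plane height z"
    f,cx,cy,R,t=cam(n); d=R.T@np.array([(u-cx)/f,(v-cy)/f,1]); o=-R.T@t
    return o+d*(z-o[2])/d[2]
def proj(n,X):
    f,cx,cy,R,t=cam(n); p=R@np.array(X)+t
    return f*p[0]/p[2]+cx, f*p[1]/p[2]+cy
def cloud(n,depth):
    f,cx,cy,R,t=cam(n); v,u=np.mgrid[:480,:640]
    P=np.stack([(u-cx)/f*depth,(v-cy)/f*depth,depth],-1)-t
    return P@R
E
python3 - <<'E'
from h import *
for n in('side','top'):
    p,d=capture(n); cv2.imwrite(f'pics/{n}1.png',p[...,::-1]); np.savez(f'{n}1.npz',p=p,d=d)
    c=camera_info(n); print(n,c['vfov'],c.get('cx'),c.keys(), -np.array(c['R']).T@np.array(c['t']))
s=read_state(); print(s)
E
```

```text
pics
side 55.54810829030331 319.5652864272133 dict_keys(['vfov', 'cx', 'cy', 'R', 't']) [ 0.41350002 -0.71367244  0.73978247]
top 45.74254703392414 317.75997642339865 dict_keys(['vfov', 'cx', 'cy', 'R', 't']) [ 0.4674312  -0.00579778  1.40714445]
{'t': 0.1, 'joint_pos': array([-8.18931959e+01,  1.50959146e+01, -2.79863161e+00,  7.21594304e+01,
        7.20148940e-04,  8.11001044e+01]), 'joint_vel': array([-0.04503751, -0.10427702,  0.08130801, -0.00499758,  0.07961287,
       -0.01528674]), 'joint_efforts': array([ 3.99746583e-03, -6.38573885e+01,  3.85062575e+01,  1.00743884e-02,
       -1.91817702e-05,  2.01321268e-05]), 'tool_pos': array([ 0.15350149, -0.50180507,  0.23088439]), 'orientation': array([[ 9.56270573e-01,  2.92483463e-01, -1.20405940e-04],
       [ 2.92483445e-01, -9.56270130e-01,  9.34426357e-04],
       [ 1.58163653e-04, -9.28781173e-04, -9.99999556e-01]]), 'ft_force': array([-0.12503064,  0.73618026,  0.13968994]), 'ft_torque': array([0.073036  , 0.00420728, 0.0482391 ]), 'gripper_width': 0.08530645783907555}
```

View pics/top1.png

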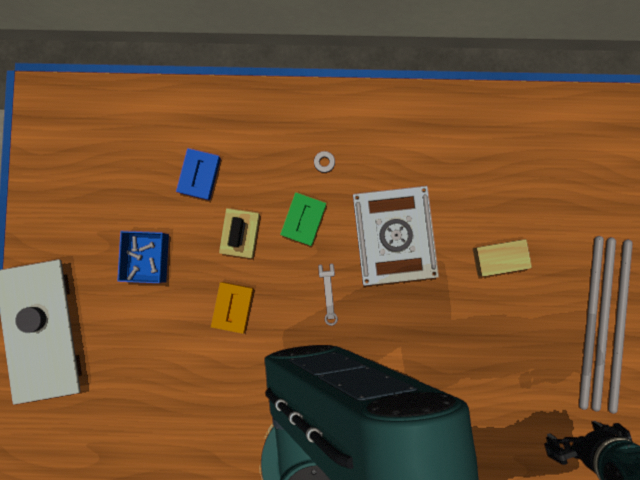

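View pics/side1.png

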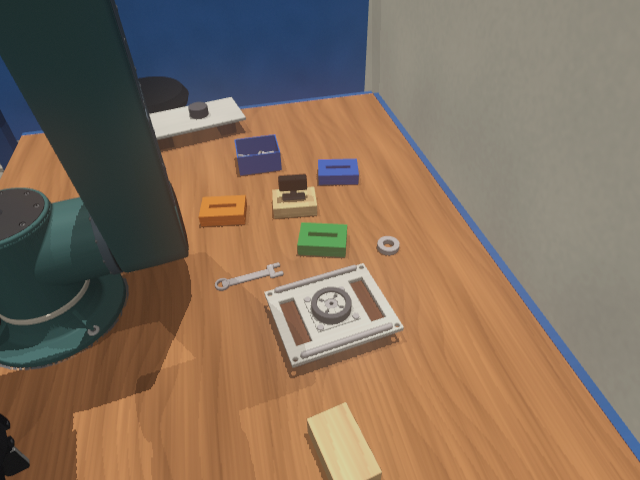

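The wooden (tan) stand with the spanner is at top (239,233) and side (294,195). The blue (198,174), green (304,218) and orange (232,307) look-alikes are excluded by their colour. The housing is at top (397,235) and side (331,304). Next are enlarged crops of both, with measurements.

Run:
```python
from h import *
T=np.load('top1.npz');S=np.load('side1.npz')
def crop(p,u,v,r): return cv2.resize(p[v-r:v+r,u-r:u+r],(400,400),interpolation=cv2.INTER_CUBIC)
im=np.hstack([crop(T['p'],239,233,30),crop(T['p'],397,235,22)])
im=np.vstack([im[50:350],np.hstack([crop(S['p'],294,195,32),crop(S['p'],331,304,28)])[50:350]])
cv2.imwrite('pics/crop1.png',im[...,::-1])
# handle: dark blob near
for n,I,(u,v,r),z in(('top',T,(239,233,30),.096),):
    p=I['p'].astype(int); m=(p.max(2)<60).astype(np.uint8); k=np.zeros_like(m);k[v-r:v+r,u-r:u+r]=1
    c=max(cv2.findContours(m*k,0,2)[0],key=cv2.contourArea); print(n,cv2.minAreaRect(c),cv2.contourArea(c))
    b=cv2.boxPoints(cv2.minAreaRect(c)); print([ray(n,*q,z)[:2].round(4) for q in b])
hsv=cv2.cvtColor(T['p'],cv2.COLOR_RGB2HSV); print('standcol',hsv[250,228],hsv[233,236],hsv[300,100])
C=cloud('top',T['d'])
def pts(cu,r,lo,hi):
    u,v=cu; X=C[v-r:v+r,u-r:u+r].reshape(-1,3); return X[(X[:,2]>lo)&(X[:,2]<hi)]
def rect(X):
    (c,s,a)=cv2.minAreaRect((X[:,:2]*1000).astype(np.float32)); return np.round(c,1),np.round(s,1),round(a,1)
X=pts((239,233),30,.085,.11);print('handle',len(X),rect(X),np.median(X[:,2]))
X=pts((239,233),32,.024,.045);print('stand',len(X),rect(X),np.median(X[:,2]))
X=pts((397,235),28,.057,.07);print('rim',len(X),np.median(X[:,2]),cv2.minEnclosingCircle((X[:,:2]*1000).astype(np.float32)))
X=pts((397,235),55,.034,.046);print('plate',len(X),rect(X),np.median(X[:,2]))
```

```text
top ((236.77198791503906, 232.00399780273438), (13.684738159179688, 28.89000129699707), 10.30484676361084) 340.0
[array([0.5138, 0.221 ]), array([0.58  , 0.2113]), array([0.575 , 0.1798]), array([0.5089, 0.1896])]
standcol [ 24 117 168] [12 49 26] [ 14 195 140]
handle 319 (array([544.8, 207.4]), array([25.2, 69.3]), 82.0) 0.09471041225650569
stand 1126 (array([546.1, 206.9]), array([ 81.1, 110.1]), 82.9) 0.031599664848276206
rim 551 0.0610447300065857 ((548.2979125976562, -171.02828979492188), 38.87507629394531)
plate 4031 (array([ 548.8, -171.4]), array([220.7, 180.9]), 7.7) 0.03998472418983446
```

View pics/crop1.png

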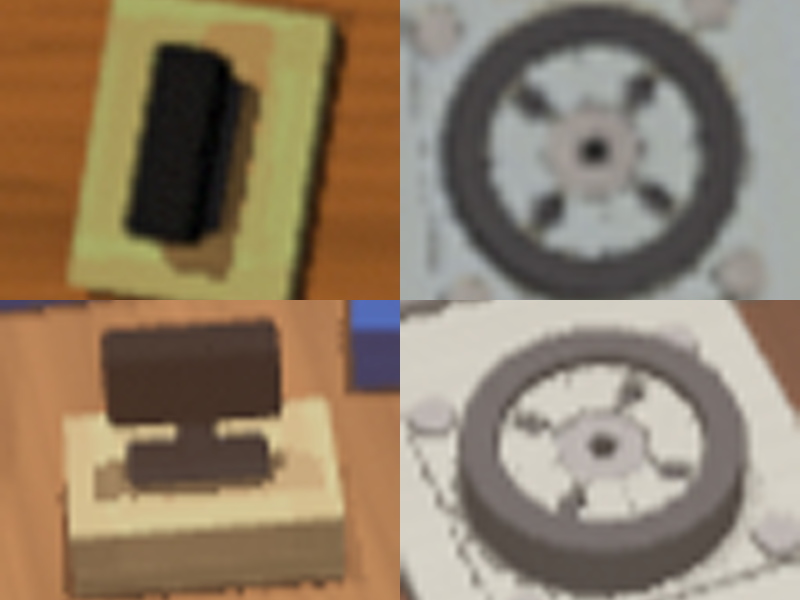

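The crops show the spanner upright in the tan wooden stand, which is the right one. The ring has four dark holes at about 45° diagonals, at crop pixels (530,98), (640,88), (655,195) and (548,208). Next I compute the hole angle and plan the approach.

```bash
cat >> h.py <<'E'
def rz(yaw):
    "tool pointing down, tool x at yaw (deg)"
    c,s=np.cos(np.radians(yaw)),np.sin(np.radians(yaw)); return np.array([[c,s,0],[s,-c,0],[0,0,-1]])
def plan(ways,p=None,R=None):
    "ways: (x,y,z mm,yaw); prints tool-frame offset and delta_rot for each successive way"
    from scipy.spatial.transform import Rotation as Ro
    if p is None:
        s=read_state(); p=s['tool_pos']*1000; R=s['orientation']
    for w in ways:
        q=np.array(w[:3],float);Q=rz(w[3])
        print(w,'off',(R.T@(q-p)).round(1).tolist(),'rot',np.degrees(Ro.from_matrix(R.T@Q).as_rotvec()).round(1).tolist()); p,R=q,Q
def st():
    s=read_state();R=s['orientation'];print('t %.2f'%s['t'],'tcp',(s['tool_pos']*1000).round(1),'yaw %.2f'%np.degrees(np.arctan2(R[1,0],R[0,0])),'tilt',R[:2,2].round(4),'F',s['ft_force'].round(2),'M',s['ft_torque'].round(3),'w %.1f'%(s['gripper_width']*1000),'q',s['joint_pos'].round(1))
E
python3 - <<'E'
from h import *
T=np.load('top1.npz');S=np.load('side1.npz')
for n,I,(u,v) in(('top',T,(397,235)),('side',S,(331,304))):
    g=cv2.cvtColor(I['p'],cv2.COLOR_RGB2GRAY); c0=np.array([.5483,-.171])
    # sample ring-face circle r=20mm, dark profile over angle
    a=np.arange(0,360,1.); P=np.zeros(360)
    for dr in(-2,0,2):
      for i,t in enumerate(np.radians(a)):
        q=proj(n,[c0[0]+(.02+dr*.001)*np.cos(t),c0[1]+(.02+dr*.001)*np.sin(t),.057])
        P[i]+=cv2.getRectSubPix(g,(1,1),q)[0,0]
    D=np.maximum(0,np.percentile(P,60)-P)
    print(n,'hole mod90',np.degrees(np.angle((D*np.exp(4j*np.radians(a))).sum()))/4)
    m=(g<90).astype(np.uint8);H=[]
    for k in range(4):
        w=slice(90*k,90*k+90);print('  quad',k,round((D[w]*a[w]).sum()/D[w].sum(),1))
    k=np.zeros_like(m);k[v-14:v+15,u-14 if n=='top' else u-20:u+15 if n=='top' else u+21]=1
st()
plan([(500,207,231,52),(545,207,160,172.5)]) if 0 else plan([(252,-325,231,50),(350,-148,231,83),(448,30,231,116),(525,170,200,148),(545,207.2,140,172.5)])
E
```

```text
top hole mod90 -36.42653791093985
  quad 0 49.5
  quad 1 143.9
  quad 2 236.9
  quad 3 323.4
side hole mod90 -36.64482364104082
  quad 0 52.5
  quad 1 138.8
  quad 2 235.3
  quad 3 321.7
t 0.10 tcp [ 153.5 -501.8  230.9] yaw 17.01 tilt [-0.0001  0.0009] F [-0.13  0.74  0.14] M [0.073 0.004 0.048] w 85.3 q [-81.9  15.1  -2.8  72.2   0.   81.1]
(252, -325, 231, 50) off [145.9, -140.3, 0.0] rot [-0.0, -0.0, -33.0]
(350, -148, 231, 83) off [198.6, -38.7, 0.0] rot [0.0, 0.0, -33.0]
(448, 30, 231, 116) off [188.6, 75.6, 0.0] rot [0.0, 0.0, -33.0]
(525, 170, 200, 148) off [92.1, 130.6, 31.0] rot [0.0, 0.0, -32.0]
(545, 207.2, 140, 172.5) off [2.8, 42.1, 60.0] rot [0.0, 0.0, -24.5]
```

Request:
send_rows(
  steps=[
    {"offset": [29,-28,0],"delta_rot": [0,0,-6.6],"claw": 85},
    {"offset": [58,-56,0],"delta_rot": [0,0,-13.2],"claw": 85},
    {"offset": [88,-84,0],"delta_rot": [0,0,-19.8],"claw": 85},
    {"offset": [117,-112,0],"delta_rot": [0,0,-26.4],"claw": 85},
    {"offset": [146,-140,0],"delta_rot": [0,0,-33],"claw": 85},
  ],
)

```text
t: 0.52
tool_pos: [0.2525, -0.3234, 0.2308]
orientation: [[0.639, 0.769, -0.0], [0.769, -0.639, 0.001], [0.001, -0.001, -1.0]]
ft_force: [0.5, -0.7, 1.2]
gripper_width: 0.0847
```

Request:
send_rows(
  steps=[
    {"offset": [40,-8,0],"delta_rot": [0,0,-6.6],"claw": 85},
    {"offset": [80,-16,0],"delta_rot": [0,0,-13.2],"claw": 85},
    {"offset": [120,-24,0],"delta_rot": [0,0,-19.8],"claw": 85},
    {"offset": [160,-32,0],"delta_rot": [0,0,-26.4],"claw": 85},
    {"offset": [199,-39,0],"delta_rot": [0,0,-33],"claw": 85},
  ],
)

```text
t: 0.93
tool_pos: [0.3498, -0.1432, 0.231]
orientation: [[0.111, 0.994, -0.0], [0.994, -0.111, 0.001], [0.001, -0.0, -1.0]]
ft_force: [1.3, -1.5, -0.1]
gripper_width: 0.0845
```

Run:
```python
from h import *
st(); plan([(440,20,231,116),(520,170,200,148),(545,207.2,140,172.5)])
```

```text
t 0.93 tcp [ 349.8 -143.2  231. ] yaw 83.60 tilt [-0.0001  0.0012] F [ 1.33 -1.46 -0.05] M [-0.093 -0.028  0.011] w 84.5 q [-34.7   0.6 -20.4  69.    0.1  61.7]
(440, 20, 231, 116) off [172.3, 71.5, 0.2] rot [0.0, -0.1, -32.4]
(520, 170, 200, 148) off [99.7, 137.7, 31.0] rot [0.0, 0.0, -32.0]
(545, 207.2, 140, 172.5) off [-1.5, 44.8, 60.0] rot [0.0, 0.0, -24.5]
```

Motion tracks well. I continue.

Request:
send_rows(
  steps=[
    {"offset": [34,14,0],"delta_rot": [0,0,-6.5],"claw": 85},
    {"offset": [69,28,0],"delta_rot": [0,0,-13],"claw": 85},
    {"offset": [103,43,0],"delta_rot": [0,0,-19.4],"claw": 85},
    {"offset": [138,57,0],"delta_rot": [0,0,-26],"claw": 85},
    {"offset": [172,71,0],"delta_rot": [0,0,-32.4],"claw": 85},
  ],
)

```text
t: 1.35
tool_pos: [0.4399, 0.0219, 0.2312]
orientation: [[-0.444, 0.896, -0.0], [0.896, 0.444, 0.001], [0.001, 0.0, -1.0]]
ft_force: [0.6, -0.8, 0.1]
gripper_width: 0.085
```

Request:
send_rows(
  steps=[
    {"offset": [20,27,6],"delta_rot": [0,0,-6.4],"claw": 85},
    {"offset": [40,55,12],"delta_rot": [0,0,-12.8],"claw": 85},
    {"offset": [60,82,18],"delta_rot": [0,0,-19.2],"claw": 85},
    {"offset": [80,110,25],"delta_rot": [0,0,-25.6],"claw": 85},
    {"offset": [99,137,31],"delta_rot": [0,0,-32],"claw": 85},
  ],
)

```text
t: 1.77
tool_pos: [0.519, 0.1734, 0.1996]
orientation: [[-0.854, 0.52, -0.001], [0.52, 0.854, 0.001], [0.001, 0.001, -1.0]]
ft_force: [0.6, -0.4, 0.6]
gripper_width: 0.0849
```

Request:
send_rows(
  steps=[
    {"offset": [0,11,15],"delta_rot": [0,0,-6],"claw": 85},
    {"offset": [0,22,30],"delta_rot": [0,0,-12],"claw": 85},
    {"offset": [-1,33,45],"delta_rot": [0,0,-18],"claw": 85},
    {"offset": [-1,44,60],"delta_rot": [0,0,-24.5],"claw": 85},
    {"offset": [-1,44,60],"delta_rot": [0,0,-24.5],"claw": 85},
  ],
)

```text
t: 2.18
tool_pos: [0.542, 0.2115, 0.1366]
orientation: [[-0.994, 0.112, -0.005], [0.112, 0.994, 0.0], [0.005, -0.0, -1.0]]
ft_force: [-0.6, -0.2, -0.2]
gripper_width: 0.0851
```

Run:
```python
from h import *
st(); plan([(545,207.2,60,172.5)])
```

```text
t 2.18 tcp [542.  211.5 136.6] yaw 173.58 tilt [-0.0046  0.0005] F [-0.61 -0.19 -0.17] M [0.041 0.104 0.018] w 85.1 q [13.3 23.2 -5.4 61.6  0.1 19.7]
(545, 207.2, 60, 172.5) off [-3.9, -3.9, 76.6] rot [-0.0, -0.3, 1.1]
```

Request:
send_rows(
  steps=[
    {"offset": [-2,-2,15],"delta_rot": [0,-0.2,0.5],"claw": 85},
    {"offset": [-4,-4,30],"delta_rot": [0,-0.3,1.1],"claw": 85},
    {"offset": [-4,-4,43],"delta_rot": [0,-0.3,1.1],"claw": 85},
    {"offset": [-4,-4,55],"delta_rot": [0,-0.3,1.1],"claw": 85},
    {"offset": [-4,-4,60],"delta_rot": [0,-0.3,1.1],"claw": 85},
  ],
)

```text
t: 2.6
tool_pos: [0.5445, 0.2065, 0.0758]
orientation: [[-0.991, 0.134, -0.001], [0.134, 0.991, -0.001], [0.001, -0.001, -1.0]]
ft_force: [-0.1, 0.3, -1.1]
gripper_width: 0.0849
```

Run:
```python
from h import *
st(); plan([(545.3,207.2,60,172.5)])
p,d=capture('side'); cv2.imwrite('pics/side2.png',cv2.resize(p[100:260,200:400],(800,640))[40:,:,::-1])
```

```text
t 2.60 tcp [544.5 206.5  75.8] yaw 172.28 tilt [-0.001  -0.0006] F [-0.1   0.34 -1.06] M [0.079 0.008 0.022] w 84.9 q [ 12.8  25.7 -11.5  52.9  -0.   20.5]
(545.3, 207.2, 60, 172.5) off [-0.8, 0.8, 15.8] rot [-0.0, -0.1, -0.2]
```

View pics/side2.png

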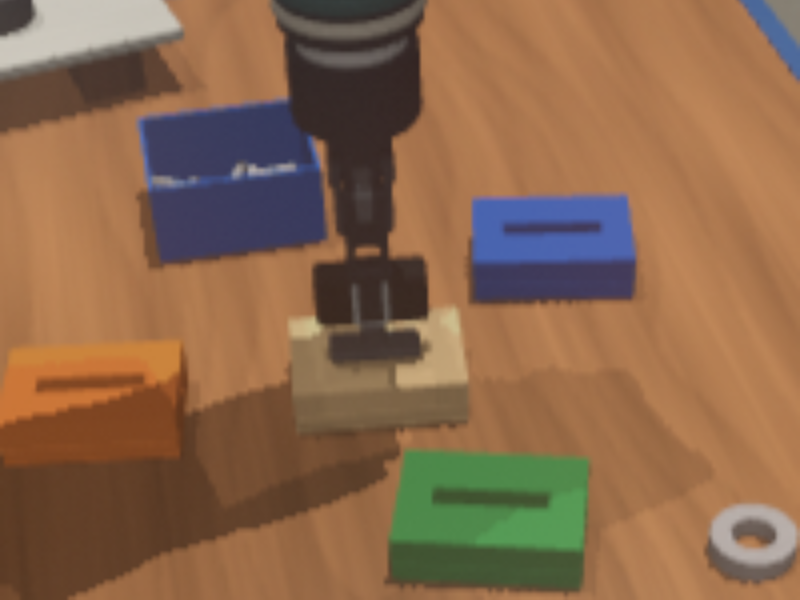

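Request:
send_rows(
  steps=[
    {"offset": [-1,1,8],"delta_rot": [0,0,0],"claw": 85},
    {"offset": [-1,1,17],"delta_rot": [0,0,0],"claw": 85},
    {"offset": [-1,1,17],"delta_rot": [0,0,0],"claw": 50},
    {"offset": [-1,1,17],"delta_rot": [0,0,0],"claw": 40},
    {"offset": [-1,1,17],"delta_rot": [0,0,0],"claw": 34},
  ],
  newtons=30,
)

```text
t: 3.07
tool_pos: [0.5456, 0.2074, 0.0588]
orientation: [[-0.991, 0.134, -0.001], [0.134, 0.991, -0.001], [0.001, -0.001, -1.0]]
ft_force: [-1.2, -0.3, 0.3]
gripper_width: 0.0509
```

Request:
send_rows(
  steps=[
    {"offset": [0,0,0],"delta_rot": [0,0,0],"claw": 28},
    {"offset": [0,0,0],"delta_rot": [0,0,0],"claw": 20},
    {"offset": [0,0,0],"delta_rot": [0,0,0],"claw": 20},
    {"offset": [0,0,0],"delta_rot": [0,0,0],"claw": 20},
    {"offset": [0,0,0],"delta_rot": [0,0,0],"claw": 20},
  ],
  newtons=30,
)

```text
t: 3.48
tool_pos: [0.5459, 0.2075, 0.0593]
orientation: [[-0.991, 0.134, -0.0], [0.134, 0.991, -0.0], [0.0, -0.001, -1.0]]
ft_force: [0.2, -0.8, 6.5]
gripper_width: 0.0235
```

Run:
```python
from h import *
st()
```

```text
t 3.48 tcp [545.9 207.5  59.3] yaw 172.31 tilt [-0.0003 -0.0005] F [ 0.25 -0.82  6.48] M [-0.06   0.104  0.025] w 23.5 q [ 12.8  26.6 -12.8  50.6  -0.   20.5]
```

Request:
send_rows(
  steps=[
    {"offset": [0,0,0],"delta_rot": [0,0,0],"claw": 15},
    {"offset": [0,0,0],"delta_rot": [0,0,0],"claw": 15},
    {"offset": [0,0,-8],"delta_rot": [0,0,0],"claw": 15},
    {"offset": [0,0,-20],"delta_rot": [0,0,0],"claw": 15},
    {"offset": [0,0,-40],"delta_rot": [0,0,0],"claw": 15},
  ],
  newtons=110,
)

```text
t: 3.9
tool_pos: [0.5448, 0.2072, 0.0986]
orientation: [[-0.991, 0.134, -0.003], [0.134, 0.991, -0.001], [0.003, -0.002, -1.0]]
ft_force: [-0.3, -0.6, -2.4]
gripper_width: 0.0229
```

Request:
send_rows(
  steps=[
    {"offset": [0,0,-15],"delta_rot": [0,0,0],"claw": 15},
    {"offset": [0,0,-30],"delta_rot": [0,0,0],"claw": 15},
    {"offset": [0,0,-45],"delta_rot": [0,0,0],"claw": 15},
    {"offset": [0,0,-60],"delta_rot": [0,0,0],"claw": 15},
    {"offset": [0,0,-60],"delta_rot": [0,0,0],"claw": 15},
  ],
)

```text
t: 4.32
tool_pos: [0.5459, 0.2075, 0.1614]
orientation: [[-0.991, 0.134, -0.0], [0.134, 0.991, -0.0], [-0.0, -0.0, -1.0]]
ft_force: [0.7, 0.8, -1.4]
gripper_width: 0.0232
```

Run:
```python
from h import *
st()
plan([(535,60,160,158),(530,-100,155,143.5),(548.3,-171,140,143.5)])
```

```text
t 4.32 tcp [545.9 207.5 161.4] yaw 172.31 tilt [-0.     -0.0004] F [ 0.66  0.77 -1.43] M [ 0.021 -0.069  0.039] w 23.2 q [12.8 22.5 -2.6 64.9 -0.  20.5]
(535, 60, 160, 158) off [-8.9, -147.7, 1.5] rot [-0.0, 0.0, 14.3]
(530, -100, 155, 143.5) off [-55.3, -150.2, 5.0] rot [0.0, 0.0, 14.5]
(548.3, -171, 140, 143.5) off [-56.9, -46.2, 15.0] rot [0.0, 0.0, 0.0]
```

Request:
send_rows(
  steps=[
    {"offset": [-2,-29,0],"delta_rot": [0,0,3],"claw": 15},
    {"offset": [-4,-59,0],"delta_rot": [0,0,6],"claw": 15},
    {"offset": [-5,-88,0],"delta_rot": [0,0,9],"claw": 15},
    {"offset": [-7,-118,1],"delta_rot": [0,0,12],"claw": 15},
    {"offset": [-9,-148,1],"delta_rot": [0,0,14.3],"claw": 15},
  ],
)

```text
t: 4.73
tool_pos: [0.5343, 0.0585, 0.1597]
orientation: [[-0.926, 0.377, -0.001], [0.377, 0.926, -0.0], [0.001, -0.001, -1.0]]
ft_force: [0.7, 0.1, -1.7]
gripper_width: 0.0229
```

Request:
send_rows(
  steps=[
    {"offset": [-11,-30,1],"delta_rot": [0,0,3],"claw": 15},
    {"offset": [-22,-60,2],"delta_rot": [0,0,6],"claw": 15},
    {"offset": [-33,-90,3],"delta_rot": [0,0,9],"claw": 15},
    {"offset": [-44,-120,4],"delta_rot": [0,0,12],"claw": 15},
    {"offset": [-55,-150,5],"delta_rot": [0,0,14.5],"claw": 15},
  ],
)

```text
t: 5.15
tool_pos: [0.528, -0.1026, 0.1541]
orientation: [[-0.801, 0.599, -0.002], [0.599, 0.801, -0.0], [0.002, -0.001, -1.0]]
ft_force: [0.2, -0.5, -2.4]
gripper_width: 0.0225
```

Request:
send_rows(
  steps=[
    {"offset": [-15,-12,4],"delta_rot": [0,0,0],"claw": 15},
    {"offset": [-30,-24,8],"delta_rot": [0,0,0],"claw": 15},
    {"offset": [-45,-36,12],"delta_rot": [0,0,0],"claw": 15},
    {"offset": [-57,-46,15],"delta_rot": [0,0,0],"claw": 15},
    {"offset": [-57,-46,15],"delta_rot": [0,0,0],"claw": 15},
  ],
)

```text
t: 5.57
tool_pos: [0.5462, -0.1759, 0.1377]
orientation: [[-0.8, 0.6, -0.003], [0.6, 0.8, -0.0], [0.002, -0.002, -1.0]]
ft_force: [0.2, -0.2, -2.5]
gripper_width: 0.0229
```

Run:
```python
from h import *
st()
plan([(548.3,-171,112,143.5)])
p,d=capture('side'); np.savez('side3.npz',p=p,d=d); cv2.imwrite('pics/side3.png',cv2.resize(p[210:350,240:420],(800,622))[22:,:,::-1])
for n,X in(('pinA',(548.3+20*np.cos(np.radians(143.5)),-171+20*np.sin(np.radians(143.5)),98.7)),('pinB',(548.3-20*np.cos(np.radians(143.5)),-171-20*np.sin(np.radians(143.5)),98.7))): print(n,proj('side',np.array(X)/1000))
```

```text
t 5.57 tcp [ 546.2 -175.9  137.7] yaw 143.11 tilt [-0.003 -0.   ] F [ 0.24 -0.21 -2.47] M [0.012 0.054 0.039] w 22.9 q [-25.9  22.4  -6.6  61.2  -0.1  11. ]
(548.3, -171, 112, 143.5) off [1.2, 5.2, 25.7] rot [-0.1, -0.1, -0.4]
pinA (np.float64(320.4778466889098), np.float64(286.1740617234381))
pinB (np.float64(340.4118227379601), np.float64(292.420325694131))
```

View pics/side3.png

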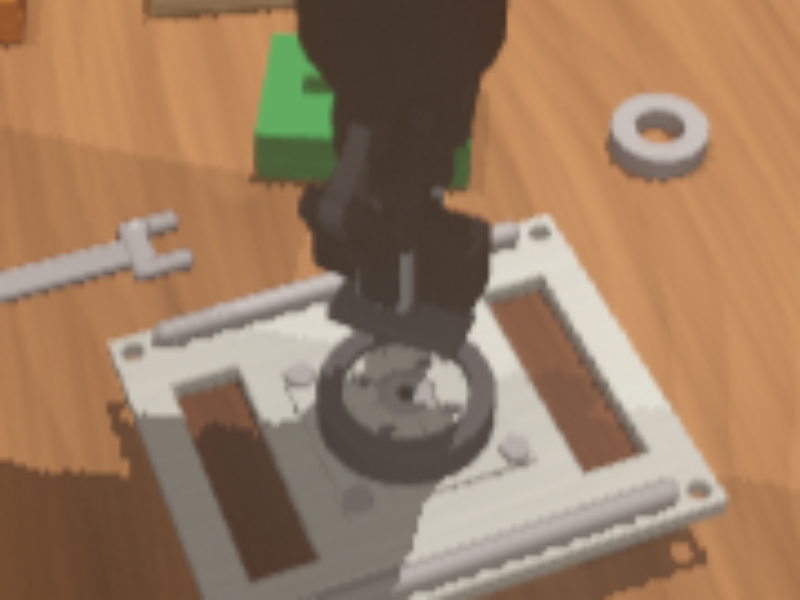

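The side view shows the spanner held upright over the cup, with the pins about in line with two opposite holes. Now I centre it and go down.

Request:
send_rows(
  steps=[
    {"offset": [1,5,6],"delta_rot": [-0.1,-0.1,-0.4],"claw": 15},
    {"offset": [1,5,12],"delta_rot": [-0.1,-0.1,-0.4],"claw": 15},
    {"offset": [1,5,18],"delta_rot": [-0.1,-0.1,-0.4],"claw": 15},
    {"offset": [1,5,24],"delta_rot": [-0.1,-0.1,-0.4],"claw": 15},
    {"offset": [1,5,29],"delta_rot": [-0.1,-0.1,-0.4],"claw": 15},
  ],
)

```text
t: 6.03
tool_pos: [0.5478, -0.1693, 0.1083]
orientation: [[-0.804, 0.594, -0.001], [0.594, 0.805, 0.001], [0.001, 0.0, -1.0]]
ft_force: [-0.0, 0.4, -2.3]
gripper_width: 0.0227
```

Run:
```python
from h import *
st()
plan([(548.3,-171,104,143.5)])
p,d=capture('side'); cv2.imwrite('pics/side4.png',cv2.resize(p[265:335,285:378],None,fx=8,fy=8,interpolation=cv2.INTER_CUBIC)[...,::-1])
```

```text
t 6.03 tcp [ 547.8 -169.3  108.3] yaw 143.56 tilt [-0.001   0.0011] F [-0.02  0.36 -2.35] M [ 0.017  0.042 -0.056] w 22.7 q [-25.3  23.4  -9.8  56.9   0.   11.1]
(548.3, -171, 104, 143.5) off [-1.4, -1.1, 4.3] rot [0.0, -0.1, 0.1]
```

View pics/side4.png

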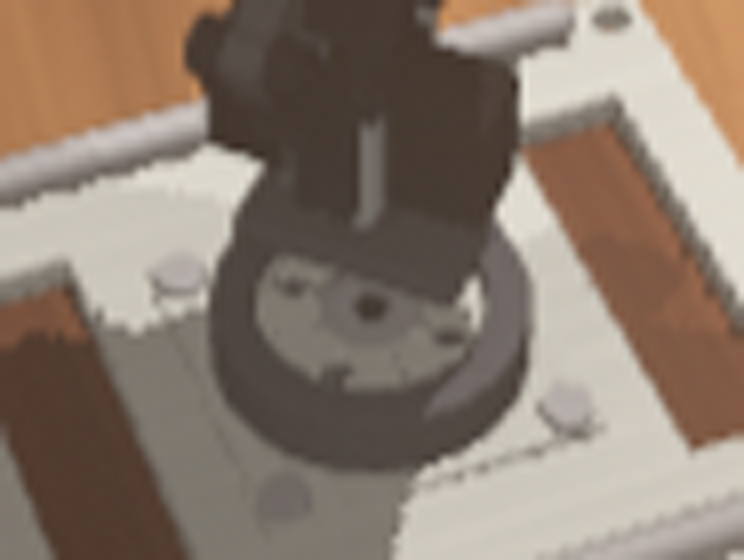

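Pins are parallel to the line through the holes at (290,285) and (450,333). I descend slowly, watching the force.

Request:
send_rows(
  steps=[
    {"offset": [-1.4,-1.1,2],"delta_rot": [0,-0.1,0],"claw": 15},
    {"offset": [-1.4,-1.1,4],"delta_rot": [0,-0.1,0],"claw": 15},
    {"offset": [-1.4,-1.1,6],"delta_rot": [0,-0.1,0],"claw": 15},
    {"offset": [-1.4,-1.1,8],"delta_rot": [0,-0.1,0],"claw": 15},
    {"offset": [-1.4,-1.1,8],"delta_rot": [0,-0.1,0],"claw": 15},
  ],
)

```text
t: 6.5
tool_pos: [0.5478, -0.171, 0.0992]
orientation: [[-0.804, 0.594, -0.001], [0.594, 0.804, 0.001], [0.001, -0.0, -1.0]]
ft_force: [0.3, -0.2, -1.7]
gripper_width: 0.0228
```

Run:
```python
from h import *
st()
plan([(548.3,-171,97,143.5)])
```

```text
t 6.50 tcp [ 547.8 -171.    99.2] yaw 143.55 tilt [-0.0009  0.0006] F [ 0.25 -0.21 -1.71] M [0.04  0.004 0.022] w 22.8 q [-25.5  23.8 -10.6  55.6   0.   11. ]
(548.3, -171, 97, 143.5) off [-0.4, 0.3, 2.2] rot [-0.0, -0.1, 0.0]
```

Request:
send_rows(
  steps=[
    {"offset": [-0.3,0.2,1],"delta_rot": [0,-0.1,0],"claw": 15},
    {"offset": [-0.3,0.2,2],"delta_rot": [0,-0.1,0],"claw": 15},
    {"offset": [-0.3,0.2,2.5],"delta_rot": [0,-0.1,0],"claw": 15},
    {"offset": [-0.3,0.2,2.5],"delta_rot": [0,-0.1,0],"claw": 15},
    {"offset": [-0.3,0.2,2.5],"delta_rot": [0,-0.1,0],"claw": 15},
  ],
)

```text
t: 6.92
tool_pos: [0.5482, -0.171, 0.0968]
orientation: [[-0.804, 0.594, 0.001], [0.594, 0.804, -0.0], [-0.001, 0.0, -1.0]]
ft_force: [0.3, -0.1, -2.2]
gripper_width: 0.023
```

Run:
```python
from h import *
st()
```

```text
t 6.92 tcp [ 548.2 -171.    96.8] yaw 143.55 tilt [ 0.0006 -0.0004] F [ 0.32 -0.14 -2.19] M [-0.004  0.042 -0.005] w 23.0 q [-25.5  23.9 -10.9  55.1  -0.   11. ]
```

Already about 1.5 mm below the face level with no contact, so the pins are in the holes. I go deeper.

Request:
send_rows(
  steps=[
    {"offset": [0,0,1],"delta_rot": [0,0,0],"claw": 15},
    {"offset": [0,0,2],"delta_rot": [0,0,0],"claw": 15},
    {"offset": [0,0,3],"delta_rot": [0,0,0],"claw": 15},
    {"offset": [0,0,3.5],"delta_rot": [0,0,0],"claw": 15},
    {"offset": [0,0,3.5],"delta_rot": [0,0,0],"claw": 15},
  ],
)

```text
t: 7.33
tool_pos: [0.5483, -0.1711, 0.0939]
orientation: [[-0.804, 0.594, 0.001], [0.594, 0.804, -0.001], [-0.002, 0.0, -1.0]]
ft_force: [-2.5, 1.2, 8.4]
gripper_width: 0.0224
```

Run:
```python
from h import *
st()
```

```text
t 7.33 tcp [ 548.3 -171.1   93.9] yaw 143.55 tilt [ 0.0013 -0.0008] F [-2.53  1.25  8.45] M [0.245 0.589 0.053] w 22.4 q [-25.4  24.  -11.2  54.7  -0.   11. ]
```

Request:
send_rows(
  steps=[
    {"offset": [0,0,-1.5],"delta_rot": [0,0,0],"claw": 15},
    {"offset": [0.8,0,-1.5],"delta_rot": [0,0.1,0],"claw": 15},
    {"offset": [0.8,0,-1.5],"delta_rot": [0,0.1,0],"claw": 15},
    {"offset": [0.8,0,0],"delta_rot": [0,0.1,0],"claw": 15},
    {"offset": [0.8,0,0.7],"delta_rot": [0,0.1,0],"claw": 15},
  ],
)

```text
t: 7.75
tool_pos: [0.548, -0.1707, 0.0937]
orientation: [[-0.804, 0.594, 0.001], [0.594, 0.804, -0.0], [-0.001, 0.0, -1.0]]
ft_force: [-5.0, 2.2, 19.1]
gripper_width: 0.0228
```

Run:
```python
from h import *
st()
```

```text
t 7.75 tcp [ 548.  -170.7   93.7] yaw 143.55 tilt [ 0.0008 -0.0002] F [-5.05  2.25 19.09] M [ 0.461  1.116 -0.01 ] w 22.8 q [-25.4  24.  -11.3  54.7   0.   11. ]
```

Request:
send_rows(
  steps=[
    {"offset": [0,0,-0.5],"delta_rot": [0,0,0],"claw": 15},
    {"offset": [0,0,-1],"delta_rot": [0,0,0],"claw": 15},
    {"offset": [0,0,-1],"delta_rot": [0,0,0],"claw": 15},
  ],
)

```text
t: 8.0
tool_pos: [0.5479, -0.1707, 0.0946]
orientation: [[-0.804, 0.594, 0.001], [0.594, 0.804, -0.0], [-0.001, 0.0, -1.0]]
ft_force: [0.2, 0.2, -2.7]
gripper_width: 0.0228
```

Run:
```python
from h import *
st()
s=read_state();tp=s['tool_pos']; 
p,d=capture('side'); np.savez('side5.npz',p=p,d=d)
def look(p,d,c,yaw,zc,lab):
    C=cloud('side',d); e=np.array([np.cos(np.radians(yaw)),np.sin(np.radians(yaw))]); n=np.array([-e[1],e[0]])
    r=C[...,:2]-c; a=r@e; b=r@n; z=C[...,2]
    for nm,m in (('handle top',(abs(b)<.010)&(abs(a)<.033)&(abs(a)>.016)&(z>zc+.013)&(z<zc+.025)),):
        for sg in(1,-1):
            k=m&(a*sg>0); print(lab,nm,sg,k.sum(),'z med',np.median(z[k]).round(4) if k.any() else None)
    k=(abs(b)<.018)&(abs(a)<.04)&(abs(z-zc)<.014)&(d>0)
    if k.any(): print(lab,'handle a range',a[k].min().round(4),a[k].max().round(4),'b med',np.percentile(b[k],[5,50,95]).round(4))
    k=(abs(b)<.016)&(abs(a)<.028)&(z>zc-.048)&(z<zc-.036)
    print(lab,'plate z pct',np.percentile(z[k],[2,10,50,90,98]).round(4),k.sum())
I=np.load('side1.npz'); look(I['p'],I['d'],np.array([.5459,.2075]),172.3,.078,'before')
look(p,d,tp[:2],143.55,tp[2]+.0187,'now')
cv2.imwrite('pics/side5.png',cv2.resize(p[265:335,285:378],None,fx=8,fy=8,interpolation=cv2.INTER_CUBIC)[...,::-1])
```

```text
t 8.00 tcp [ 547.9 -170.7   94.6] yaw 143.55 tilt [ 0.0006 -0.0001] F [ 0.23  0.23 -2.74] M [ 0.025 -0.003 -0.006] w 22.8 q [-25.4  24.  -11.2  54.8   0.   11. ]
before handle top 1 41 z med 0.0967
before handle top -1 39 z med 0.0969
before handle a range -0.0342 0.0348 b med [0.0061 0.0095 0.0125]
before plate z pct [0.0316 0.0329 0.0392 0.0415 0.0418] 163
now handle top 1 2 z med 0.1324
now handle top -1 89 z med 0.1315
now handle a range -0.0347 0.0346 b med [-0.0034  0.0107  0.0164]
now plate z pct [0.0696 0.0717 0.0751 0.0764 0.0771] 213
```

View pics/side5.png

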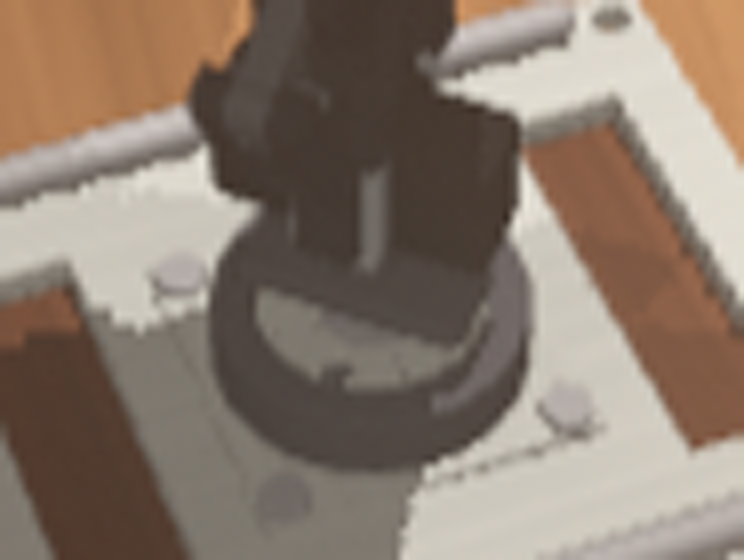

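No slip worth noting: the plate underside measures about 67.4 mm and the tips are about 3.7 mm inside the holes, yet there was hard contact 2.4 mm short of the bottom. I feel for the walls on each side to centre the pins.

Request:
send_rows(
  steps=[
    {"offset": [0.8,0,0],"delta_rot": [0,0,0],"claw": 15},
    {"offset": [1.5,0,0],"delta_rot": [0,0,0],"claw": 15},
    {"offset": [1.5,0,0],"delta_rot": [0,0,0],"claw": 15},
  ],
)

```text
t: 8.3
tool_pos: [0.5472, -0.1702, 0.0946]
orientation: [[-0.804, 0.594, 0.002], [0.594, 0.804, -0.001], [-0.002, 0.0, -1.0]]
ft_force: [3.6, -3.4, -4.0]
gripper_width: 0.0233
```

Request:
send_rows(
  steps=[
    {"offset": [-0.8,0,0],"delta_rot": [0,0,0],"claw": 15},
    {"offset": [-2,0,0],"delta_rot": [0,0,0],"claw": 15},
    {"offset": [-3,0,0],"delta_rot": [0,0,0],"claw": 15},
    {"offset": [-3,0,0],"delta_rot": [0,0,0],"claw": 15},
  ],
)

```text
t: 8.63
tool_pos: [0.5495, -0.1719, 0.0944]
orientation: [[-0.804, 0.594, 0.001], [0.594, 0.804, -0.001], [-0.001, 0.0, -1.0]]
ft_force: [0.5, -0.7, -2.1]
gripper_width: 0.0228
```

Request:
send_rows(
  steps=[
    {"offset": [1.5,0,0],"delta_rot": [0,0,0],"claw": 15},
    {"offset": [1.5,1.5,0],"delta_rot": [0,0,0],"claw": 15},
    {"offset": [1.5,1.5,0],"delta_rot": [0,0,0],"claw": 15},
  ],
)

```text
t: 8.88
tool_pos: [0.5491, -0.1696, 0.0944]
orientation: [[-0.804, 0.594, 0.001], [0.594, 0.804, -0.0], [-0.001, 0.0, -1.0]]
ft_force: [-0.3, -0.2, -2.3]
gripper_width: 0.0229
```

Request:
send_rows(
  steps=[
    {"offset": [0,-1.5,0],"delta_rot": [0,0,0],"claw": 15},
    {"offset": [0,-3,0],"delta_rot": [0,0,0],"claw": 15},
    {"offset": [0,-3,0],"delta_rot": [0,0,0],"claw": 15},
  ],
)

```text
t: 9.13
tool_pos: [0.5476, -0.1716, 0.0945]
orientation: [[-0.805, 0.594, 0.002], [0.594, 0.805, 0.001], [-0.001, 0.002, -1.0]]
ft_force: [2.1, 3.9, -3.2]
gripper_width: 0.0225
```

Run:
```python
from h import *
st()
plan([(548.0,-170.8,94.6,143.55)])
```

```text
t 9.13 tcp [ 547.6 -171.6   94.5] yaw 143.56 tilt [0.0018 0.0011] F [ 2.06  3.86 -3.23] M [ 1.06  -0.632  0.025] w 22.5 q [-25.6  24.  -11.2  54.7   0.1  10.9]
(548.0, -170.8, 94.6, 143.55) off [0.1, 0.9, -0.1] rot [0.1, 0.0, 0.0]
```

Walls were found at +x (~0.8 mm) and −y (~0.8 mm), with no contact at −2 or +1.6. The centre is therefore near (548.9, −170.6). I centre there and descend.

Request:
send_rows(
  steps=[
    {"offset": [-0.5,1.6,0],"delta_rot": [0.1,0,0],"claw": 15},
    {"offset": [-0.5,1.6,0],"delta_rot": [0.1,0,0],"claw": 15},
    {"offset": [-0.5,1.6,0.7],"delta_rot": [0.1,0,0],"claw": 15},
    {"offset": [-0.5,1.6,1.2],"delta_rot": [0.1,0,0],"claw": 15},
    {"offset": [-0.5,1.6,1.4],"delta_rot": [0.1,0,0],"claw": 15},
  ],
)

```text
t: 9.55
tool_pos: [0.5491, -0.1708, 0.0938]
orientation: [[-0.805, 0.594, 0.002], [0.594, 0.805, -0.001], [-0.002, 0.0, -1.0]]
ft_force: [-3.5, 1.8, 11.7]
gripper_width: 0.0229
```

Run:
```python
from h import *
st()
```

```text
t 9.55 tcp [ 549.1 -170.8   93.8] yaw 143.57 tilt [ 0.0017 -0.0009] F [-3.51  1.85 11.74] M [ 0.392  0.674 -0.036] w 22.9 q [-25.4  24.1 -11.2  54.7  -0.   11. ]
```

Run:
```python
from h import *
p,d=capture('side'); I=np.load('side1.npz')
for lab,D in(('s1',I['d']),('now',d)):
    C=cloud('side',D); r=np.hypot(C[...,0]-.5486,C[...,1]+.171); z=C[...,2]
    k=(r>.030)&(r<.037)&(z>.055)&(z<.0645); print(lab,'rim',np.percentile(z[k],[10,50,90]).round(4),k.sum())
    k=(r<.0265)&(z>.050)&(z<.060); print(lab,'face',np.percentile(z[k],[10,50,90]).round(4),k.sum())
tp=read_state()['tool_pos']
def pl(D,c,yaw,zb):
    C=cloud('side',D); e=np.array([np.cos(np.radians(yaw)),np.sin(np.radians(yaw))]); n=np.array([-e[1],e[0]])
    r=C[...,:2]-c;a=r@e;b=r@n;z=C[...,2]
    o=b if abs(np.percentile(b[(abs(a)<.02)&(abs(z-zb)<.003)&(abs(b)<.02)],50)-.013)<.006 else b
    for lo in np.arange(-.004,.014,.001):
        k=(abs(a)<.027)&(abs(abs(b)-.013)<.004)&(z>zb+lo)&(z<zb+lo+.001); print(round(1000*lo),k.sum(),end=' | ')
    print()
pl(I['d'],np.array([.5459,.2075]),172.3,.032)
pl(d,tp[:2],143.55,tp[2]-.0273)
```

```text
s1 rim [0.059  0.0621 0.0638] 354
s1 face [0.0545 0.0573 0.0589] 420
now rim [0.0595 0.0623 0.0639] 229
now face [0.0556 0.0576 0.059 ] 166
-4 0 | -3 0 | -2 0 | -1 8 | 0 10 | 1 13 | 2 10 | 3 4 | 4 6 | 5 6 | 6 7 | 7 8 | 8 10 | 9 6 | 10 0 | 11 0 | 12 0 | 13 0 | 
-4 4 | -3 0 | -2 1 | -1 0 | 0 1 | 1 1 | 2 6 | 3 4 | 4 7 | 5 11 | 6 16 | 7 15 | 8 8 | 9 8 | 10 2 | 11 0 | 12 0 | 13 0 |
```

Run:
```python
from h import *
e=np.array([-.804,.594,0]);n=np.array([.594,.804,0]);c=np.array([547.9,-170.7,0])
f=lambda a,b,z:(np.array(proj('side',(c+a*e+b*n+[0,0,z])/1000))-[285,265])*8
for nm,a,b,z in(('plateL bot',29,-13,67.3),('plateR bot',-29,-13,67.3),('plateL top',29,-13,75.3),('plateR top',-29,-13,75.3),('handleR bot',-35,-12,95.3),('handleR top',-35,-12,131.3),('handleL bot',35,-12,95.3),('handleL top',35,-12,131.3)): print(nm,f(a,b,z).round(0))
I=np.load('side5.npz');g=cv2.resize(I['p'][265:335,285:378],None,fx=8,fy=8,interpolation=cv2.INTER_CUBIC)
g=cv2.convertScaleAbs(g,alpha=2.2)
for nm,a,b,z in((0,29,-13,67.3),(0,-29,-13,67.3),(0,29,-13,75.3),(0,-29,-13,75.3),(0,-35,-12,95.3),(0,-35,-12,131.3),(0,35,-12,95.3),(0,35,-12,131.3)):
    q=f(a,b,z); cv2.circle(g,(int(q[0]),int(q[1])),3,(255,0,0),-1)
cv2.imwrite('pics/s5b.png',g[...,::-1])
```

```text
plateL bot [228. 284.]
plateR bot [455. 358.]
plateL top [227. 262.]
plateR top [456. 336.]
handleR bot [483. 285.]
handleR top [486. 180.]
handleL bot [203. 196.]
handleL top [198.  91.]
```

View pics/s5b.png

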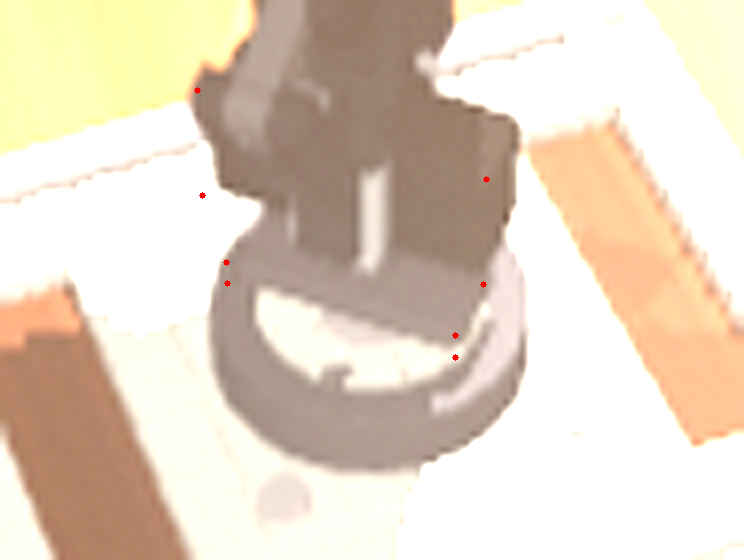

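The picture agrees with an upright spanner within about 1 px. The moments suggest only the −x pin meets something, about 2.4 mm above the bottom. I wiggle the yaw under light pressure.

Request:
send_rows(
  steps=[
    {"offset": [0,0,0],"delta_rot": [0,0,-1.5],"claw": 15},
    {"offset": [0,0,0],"delta_rot": [0,0,-3],"claw": 15},
    {"offset": [0,0,0],"delta_rot": [0,0,-3],"claw": 15},
  ],
)

```text
t: 9.85
tool_pos: [0.5492, -0.1709, 0.094]
orientation: [[-0.835, 0.55, 0.002], [0.55, 0.835, -0.001], [-0.002, 0.0, -1.0]]
ft_force: [-0.4, -0.0, 0.9]
gripper_width: 0.0225
```

```bash
python3 -c "from h import *;st()"
```

```text
t 9.85 tcp [ 549.2 -170.9   94. ] yaw 146.63 tilt [ 0.002  -0.0012] F [-0.45 -0.04  0.89] M [ 0.004  0.04  -0.009] w 22.5 q [-25.4  24.1 -11.1  54.7  -0.    8. ]
```

Request:
send_rows(
  steps=[
    {"offset": [0,0,0],"delta_rot": [0,0,2],"claw": 15},
    {"offset": [0,0,0],"delta_rot": [0,0,4],"claw": 15},
    {"offset": [0,0,0],"delta_rot": [0,0,6],"claw": 15},
    {"offset": [0,0,0],"delta_rot": [0,0,6],"claw": 15},
  ],
)

```text
t: 10.18
tool_pos: [0.5492, -0.171, 0.094]
orientation: [[-0.772, 0.636, 0.002], [0.636, 0.772, -0.001], [-0.002, 0.0, -1.0]]
ft_force: [0.8, 0.2, -0.1]
gripper_width: 0.0226
```

```bash
python3 -c "from h import *;st()"
```

```text
t 10.18 tcp [ 549.2 -171.    94. ] yaw 140.49 tilt [ 0.002  -0.0014] F [ 0.81  0.16 -0.08] M [0.08  0.01  0.041] w 22.6 q [-25.4  24.1 -11.1  54.6  -0.   14.1]
```

Request:
send_rows(
  steps=[
    {"offset": [0.3,-0.2,0.2],"delta_rot": [0,0.1,1.5],"claw": 15},
    {"offset": [0.3,-0.2,0.2],"delta_rot": [0,0.1,3],"claw": 15},
    {"offset": [0.3,-0.2,0.2],"delta_rot": [0,0.1,3],"claw": 15},
  ],
)

```text
t: 10.43
tool_pos: [0.5494, -0.1708, 0.094]
orientation: [[-0.737, 0.676, 0.002], [0.676, 0.737, 0.0], [-0.001, 0.002, -1.0]]
ft_force: [3.4, 2.6, -0.1]
gripper_width: 0.0228
```

```bash
python3 -c "from h import *;st()"
```

```text
t 10.43 tcp [ 549.4 -170.8   94. ] yaw 137.47 tilt [0.002  0.0002] F [ 3.45  2.59 -0.06] M [ 0.702 -0.935  0.13 ] w 22.8 q [-25.4  24.1 -11.1  54.7   0.1  17.1]
```

Request:
send_rows(
  steps=[
    {"offset": [0,0,0],"delta_rot": [0,0,1.5],"claw": 15},
    {"offset": [0,0,0],"delta_rot": [0,0,3],"claw": 15},
    {"offset": [0,0,0],"delta_rot": [0,0,3],"claw": 15},
  ],
)

```text
t: 10.68
tool_pos: [0.5495, -0.1708, 0.094]
orientation: [[-0.701, 0.713, 0.002], [0.713, 0.701, 0.0], [-0.001, 0.002, -1.0]]
ft_force: [0.8, 1.9, -0.9]
gripper_width: 0.0229
```

```bash
python3 -c "from h import *;st()"
```

```text
t 10.68 tcp [ 549.5 -170.8   94. ] yaw 134.49 tilt [0.0022 0.0003] F [ 0.78  1.94 -0.85] M [ 0.431 -0.418  0.202] w 22.9 q [-25.4  24.1 -11.1  54.7   0.1  20.1]
```

Torque about 0.2 N m with nearly pure couple, so both pins drive the ring. I check the depth once more with a light press here.

Request:
send_rows(
  steps=[
    {"offset": [0,0,0.3],"delta_rot": [0,0,-1],"claw": 15},
    {"offset": [0,0,0.6],"delta_rot": [0,0,-2],"claw": 15},
    {"offset": [0,0,0.6],"delta_rot": [0,0,-2],"claw": 15},
  ],
)

```text
t: 10.93
tool_pos: [0.5497, -0.1708, 0.0939]
orientation: [[-0.728, 0.686, 0.003], [0.686, 0.728, -0.0], [-0.002, 0.002, -1.0]]
ft_force: [-0.6, 2.1, 6.6]
gripper_width: 0.0226
```

Run:
```python
from h import *
st()
p,d=capture('side'); g=cv2.resize(p[265:335,285:378],None,fx=8,fy=8,interpolation=cv2.INTER_CUBIC)
cv2.imwrite('pics/side6.png',cv2.convertScaleAbs(g,alpha=1.5)[...,::-1])
```

```text
t 10.93 tcp [ 549.7 -170.8   93.9] yaw 136.69 tilt [ 0.0029 -0.0001] F [-0.55  2.1   6.6 ] M [ 0.483  0.032 -0.012] w 22.6 q [-25.4  24.1 -11.1  54.6   0.1  17.9]
```

View pics/side6.png

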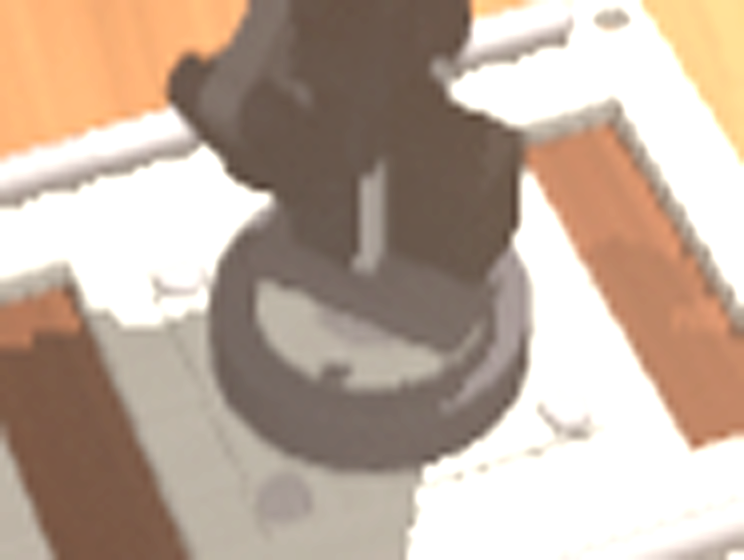

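The picture shows the plate still just above the rim and the pins down inside. The −x pin still touches first, which suggests a small tilt in the grasp. I try tilting −2° about tool y, then a light press.

Request:
send_rows(
  steps=[
    {"offset": [0.2,0,-1],"delta_rot": [0,0,0],"claw": 15},
    {"offset": [0.8,-0.2,-1],"delta_rot": [0,-1,0],"claw": 15},
    {"offset": [1.4,-0.4,-1],"delta_rot": [0,-2,0],"claw": 15},
    {"offset": [1.4,-0.4,-0.5],"delta_rot": [0,-2,0],"claw": 15},
    {"offset": [1.4,-0.4,0.2],"delta_rot": [0,-2,0],"claw": 15},
  ],
)

```text
t: 11.4
tool_pos: [0.5486, -0.1701, 0.0944]
orientation: [[-0.727, 0.686, 0.03], [0.686, 0.728, -0.025], [-0.039, 0.002, -0.999]]
ft_force: [-1.0, 1.0, 13.8]
gripper_width: 0.0232
```

```bash
python3 -c "from h import *;st()"
```

```text
t 11.40 tcp [ 548.6 -170.1   94.4] yaw 136.68 tilt [ 0.0296 -0.0249] F [-1.01  1.01 13.78] M [0.636 0.187 0.109] w 23.2 q [-25.1  22.7 -13.4  51.7  -0.6  18.2]
```

With the −2° tilt the other pin (+x) touches first, at nearly the same height. Both pins therefore reach a common floor, the bottom of the holes. I level out, lift slightly and turn clockwise.

```bash
python3 -c "
from h import *
plan([(549.2,-170.8,94.3,136)])"
```

```text
(549.2, -170.8, 94.3, 136) off [-0.9, -0.0, 0.1] rot [0.1, 2.2, 0.7]
```

Request:
send_rows(
  steps=[
    {"offset": [0,0,-0.6],"delta_rot": [0,0.5,0],"claw": 15},
    {"offset": [-0.8,0,-0.2],"delta_rot": [0,1.5,2],"claw": 15},
    {"offset": [-0.8,0,-0.2],"delta_rot": [0,1.5,4],"claw": 15},
    {"offset": [-0.8,0,-0.2],"delta_rot": [0,1.5,6],"claw": 15},
    {"offset": [-0.8,0,-0.2],"delta_rot": [0,1.5,8],"claw": 15},
  ],
)

```text
t: 11.82
tool_pos: [0.549, -0.1704, 0.0944]
orientation: [[-0.624, 0.781, 0.011], [0.781, 0.624, -0.005], [-0.011, 0.006, -1.0]]
ft_force: [1.0, 2.2, -1.3]
gripper_width: 0.0227
```

Run:
```python
from h import *
st(); plan([(549.2,-170.8,94.3,120)])
```

```text
t 11.82 tcp [ 549.  -170.4   94.4] yaw 128.62 tilt [ 0.0112 -0.0048] F [ 1.    2.19 -1.35] M [ 0.591 -0.281  0.205] w 22.7 q [-25.4  23.7 -11.8  53.9   0.   26. ]
(549.2, -170.8, 94.3, 120) off [-0.4, -0.1, 0.1] rot [0.4, 0.6, 8.6]
```

Request:
send_rows(
  steps=[
    {"offset": [0.1,0.2,0],"delta_rot": [0,0,3],"claw": 15},
    {"offset": [0.1,0.2,0],"delta_rot": [0,0,6],"claw": 15},
    {"offset": [0.1,0.2,0],"delta_rot": [0,0,9],"claw": 15},
    {"offset": [0.1,0.2,0],"delta_rot": [0,0,12],"claw": 15},
    {"offset": [0.1,0.2,0],"delta_rot": [0,0,15],"claw": 15},
  ],
)

```text
t: 12.23
tool_pos: [0.5489, -0.1703, 0.0943]
orientation: [[-0.399, 0.917, 0.011], [0.917, 0.399, -0.005], [-0.009, 0.008, -1.0]]
ft_force: [1.2, 0.8, -0.5]
gripper_width: 0.0227
```

```bash
python3 -c "from h import *;st()"
```

```text
t 12.23 tcp [ 548.9 -170.3   94.3] yaw 113.49 tilt [ 0.0107 -0.0049] F [ 1.17  0.83 -0.52] M [ 0.201 -0.212  0.293] w 22.7 q [-25.4  23.7 -11.8  53.9   0.   41.1]
```

Request:
send_rows(
  steps=[
    {"offset": [0,0,0],"delta_rot": [0,0,2.5],"claw": 15},
    {"offset": [0,0,0],"delta_rot": [0,0,5],"claw": 15},
    {"offset": [0,0,0],"delta_rot": [0,0,7.5],"claw": 15},
    {"offset": [0,0,0],"delta_rot": [0,0,10],"claw": 15},
    {"offset": [0,0,0],"delta_rot": [0,0,12],"claw": 15},
  ],
)

```text
t: 12.65
tool_pos: [0.5488, -0.1703, 0.0943]
orientation: [[-0.197, 0.98, 0.01], [0.98, 0.198, -0.005], [-0.007, 0.009, -1.0]]
ft_force: [0.7, 1.3, 0.0]
gripper_width: 0.0226
```

```bash
python3 -c "from h import *;st()"
```

```text
t 12.65 tcp [ 548.8 -170.3   94.3] yaw 101.39 tilt [ 0.0103 -0.0047] F [0.73 1.31 0.02] M [ 0.327 -0.26   0.256] w 22.6 q [-25.4  23.7 -11.8  53.9   0.   53.2]
```

Request:
send_rows(
  steps=[
    {"offset": [0,0,0],"delta_rot": [0,0,2],"claw": 15},
    {"offset": [0,0,0],"delta_rot": [0,0,4],"claw": 15},
    {"offset": [0,0,0],"delta_rot": [0,0,6],"claw": 15},
    {"offset": [0,0,0],"delta_rot": [0,0,6],"claw": 15},
  ],
)

```text
t: 12.98
tool_pos: [0.5488, -0.1703, 0.0943]
orientation: [[-0.093, 0.996, 0.01], [0.996, 0.093, -0.004], [-0.005, 0.01, -1.0]]
ft_force: [1.6, 1.6, 0.7]
gripper_width: 0.0228
```

```bash
python3 -c "from h import *;st()"
```

```text
t 12.98 tcp [ 548.8 -170.3   94.3] yaw 95.32 tilt [ 0.0101 -0.0045] F [1.58 1.64 0.72] M [ 0.357 -0.331  0.226] w 22.8 q [-25.4  23.7 -11.8  53.9   0.   59.3]
```

Request:
send_rows(
  steps=[
    {"offset": [0,0,0],"delta_rot": [0,0,1],"claw": 15},
    {"offset": [0,0,0],"delta_rot": [0,0,2],"claw": 15},
    {"offset": [0,0,0],"delta_rot": [0,0,3],"claw": 15},
    {"offset": [0,0,0],"delta_rot": [0,0,3],"claw": 15},
  ],
)

```text
t: 13.32
tool_pos: [0.5489, -0.1703, 0.0943]
orientation: [[-0.039, 0.999, 0.01], [0.999, 0.039, -0.004], [-0.005, 0.01, -1.0]]
ft_force: [1.8, 1.3, 0.4]
gripper_width: 0.0231
```

```bash
python3 -c "from h import *;st()"
```

```text
t 13.32 tcp [ 548.9 -170.3   94.3] yaw 92.25 tilt [ 0.0101 -0.0045] F [1.75 1.3  0.36] M [ 0.351 -0.295  0.236] w 23.1 q [-25.4  23.7 -11.8  53.9   0.   62.4]
```

Request:
send_rows(
  steps=[
    {"offset": [0,0,0],"delta_rot": [0,0,1],"claw": 15},
    {"offset": [0,0,0],"delta_rot": [0,0,2],"claw": 15},
    {"offset": [0,0,0],"delta_rot": [0,0,3.5],"claw": 15},
    {"offset": [0,0,0],"delta_rot": [0,0,3.5],"claw": 15},
  ],
)

```text
t: 13.65
tool_pos: [0.5488, -0.1703, 0.0943]
orientation: [[0.024, 1.0, 0.01], [1.0, -0.024, -0.004], [-0.004, 0.01, -1.0]]
ft_force: [2.1, 2.1, -0.1]
gripper_width: 0.0227
```

```bash
python3 -c "from h import *;st()"
```

```text
t 13.65 tcp [ 548.8 -170.3   94.3] yaw 88.64 tilt [ 0.01   -0.0045] F [ 2.14  2.09 -0.1 ] M [ 0.376 -0.304  0.144] w 22.7 q [-25.4  23.7 -11.8  53.9   0.   66. ]
```

Request:
send_rows(
  steps=[
    {"offset": [0,0,0],"delta_rot": [0,0,1],"claw": 15},
    {"offset": [0,0,0],"delta_rot": [0,0,2],"claw": 15},
    {"offset": [0,0,0],"delta_rot": [0,0,3.5],"claw": 15},
    {"offset": [0,0,0],"delta_rot": [0,0,3.5],"claw": 15},
  ],
)

```text
t: 13.98
tool_pos: [0.5488, -0.1703, 0.0943]
orientation: [[0.086, 0.996, 0.01], [0.996, -0.086, -0.004], [-0.004, 0.01, -1.0]]
ft_force: [0.9, 0.7, -0.8]
gripper_width: 0.0229
```

```bash
python3 -c "from h import *;st()"
```

```text
t 13.98 tcp [ 548.8 -170.3   94.3] yaw 85.04 tilt [ 0.0101 -0.0044] F [ 0.86  0.66 -0.83] M [ 0.387 -0.353  0.354] w 22.9 q [-25.4  23.7 -11.8  53.9   0.   69.6]
```

Request:
send_rows(
  steps=[
    {"offset": [0,0,0],"delta_rot": [0,0,0.7],"claw": 15},
    {"offset": [0,0,0],"delta_rot": [0,0,1.2],"claw": 15},
    {"offset": [0,0,0],"delta_rot": [0,0,1.2],"claw": 15},
  ],
)

```text
t: 14.23
tool_pos: [0.5488, -0.1702, 0.0943]
orientation: [[0.108, 0.994, 0.01], [0.994, -0.108, -0.004], [-0.003, 0.01, -1.0]]
ft_force: [1.7, 0.9, 1.1]
gripper_width: 0.0228
```

```bash
python3 -c "from h import *;st()"
```

```text
t 14.23 tcp [ 548.8 -170.2   94.3] yaw 83.82 tilt [ 0.01   -0.0044] F [1.69 0.93 1.08] M [ 0.374 -0.333  0.445] w 22.8 q [-25.4  23.7 -11.8  53.9   0.   70.8]
```

The torque is climbing at the stop. One more small step confirms it.

Request:
send_rows(
  steps=[
    {"offset": [0,0,0],"delta_rot": [0,0,0.4],"claw": 15},
    {"offset": [0,0,0],"delta_rot": [0,0,0.8],"claw": 15},
    {"offset": [0,0,0],"delta_rot": [0,0,0.8],"claw": 15},
  ],
)

```text
t: 14.48
tool_pos: [0.5488, -0.1703, 0.0943]
orientation: [[0.122, 0.992, 0.01], [0.993, -0.122, -0.004], [-0.003, 0.011, -1.0]]
ft_force: [1.5, 1.5, 0.1]
gripper_width: 0.0228
```

```bash
python3 -c "from h import *;st()"
```

```text
t 14.48 tcp [ 548.8 -170.3   94.3] yaw 82.99 tilt [ 0.0101 -0.0045] F [1.46 1.46 0.12] M [ 0.361 -0.339  0.592] w 22.8 q [-25.4  23.7 -11.8  53.9   0.   71.6]
```

The ring is seated: 0.23 → 0.35 → 0.45 → 0.59 N m over about 2°. I ease back to unload the pins, then lift out.

Request:
send_rows(
  steps=[
    {"offset": [0,0,0],"delta_rot": [0,0,-1.5],"claw": 15},
    {"offset": [0,0,0],"delta_rot": [0,0,-3],"claw": 15},
    {"offset": [0,0,0],"delta_rot": [0,0,-4.5],"claw": 15},
    {"offset": [0,0,0],"delta_rot": [0,0,-5.5],"claw": 15},
    {"offset": [0,0,0],"delta_rot": [0,0,-5.5],"claw": 15},
  ],
)

```text
t: 14.9
tool_pos: [0.5488, -0.1703, 0.0942]
orientation: [[0.026, 1.0, 0.01], [1.0, -0.026, -0.004], [-0.004, 0.01, -1.0]]
ft_force: [2.1, 0.8, -1.0]
gripper_width: 0.0226
```

```bash
python3 -c "from h import *;st()"
```

```text
t 14.90 tcp [ 548.8 -170.3   94.2] yaw 88.52 tilt [ 0.0099 -0.0045] F [ 2.07  0.83 -0.97] M [ 0.242 -0.402  0.039] w 22.6 q [-25.4  23.7 -11.8  53.9   0.   66.1]
```

Request:
send_rows(
  steps=[
    {"offset": [0,0,-4],"delta_rot": [0,0,0],"claw": 15},
    {"offset": [0,0,-9],"delta_rot": [0,0,0],"claw": 15},
    {"offset": [0,0,-15],"delta_rot": [0,0,0],"claw": 15},
    {"offset": [0,0,-30],"delta_rot": [0,0,0],"claw": 15},
    {"offset": [0,0,-48],"delta_rot": [0,0,0],"claw": 15},
  ],
)

```text
t: 15.32
tool_pos: [0.5476, -0.1699, 0.1425]
orientation: [[0.026, 1.0, 0.008], [1.0, -0.026, -0.004], [-0.004, 0.008, -1.0]]
ft_force: [0.4, 0.4, -1.2]
gripper_width: 0.0231
```

Run:
```python
from h import *
st()
p,d=capture('side');np.savez('side7.npz',p=p,d=d);cv2.imwrite('pics/side7.png',cv2.resize(p[210:340,270:400],(640,600),interpolation=cv2.INTER_CUBIC)[...,::-1])
plan([(530,-60,162,115),(533,90,162,143),(545,190,155,172.3),(545.9,207.5,120,172.3)])
```

```text
t 15.32 tcp [ 547.6 -169.9  142.5] yaw 88.49 tilt [ 0.0082 -0.004 ] F [ 0.39  0.36 -1.22] M [ 0.    -0.014 -0.027] w 23.1 q [-25.4  21.7  -6.9  60.9  -0.   66.1]
(530, -60, 162, 115) off [109.9, -21.7, -16.5] rot [0.6, 0.5, -26.5]
(533, 90, 162, 143) off [134.7, 66.1, 0.0] rot [0.0, 0.0, -28.0]
(545, 190, 155, 172.3) off [50.6, 87.1, 7.0] rot [0.0, 0.0, -29.3]
(545.9, 207.5, 120, 172.3) off [1.5, 17.5, 35.0] rot [0.0, 0.0, 0.0]
```

View pics/side7.png

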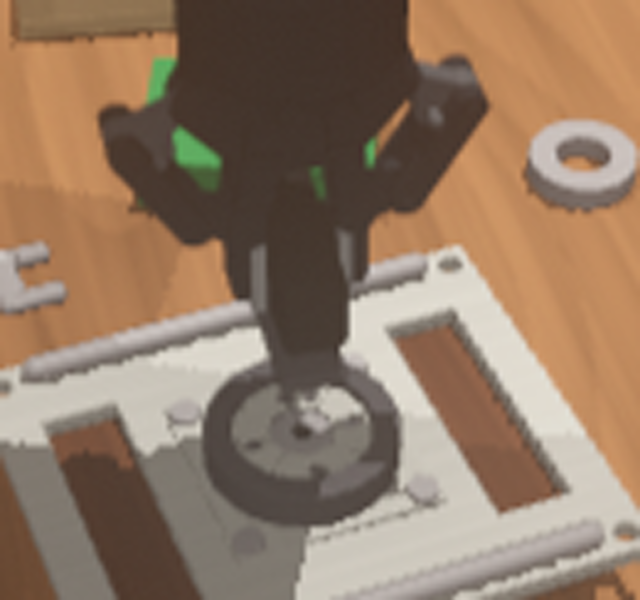

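The spanner is lifted clear and the ring's holes have visibly turned (one is now at (252,443)). I carry the spanner back to the stand.

Request:
send_rows(
  steps=[
    {"offset": [22,-4,-8],"delta_rot": [0.3,0.2,-5],"claw": 15},
    {"offset": [44,-9,-16],"delta_rot": [0.6,0.5,-10.5],"claw": 15},
    {"offset": [66,-13,-16],"delta_rot": [0.6,0.5,-16],"claw": 15},
    {"offset": [88,-17,-16],"delta_rot": [0.6,0.5,-21],"claw": 15},
    {"offset": [110,-22,-16],"delta_rot": [0.6,0.5,-26.5],"claw": 15},
  ],
)

```text
t: 15.78
tool_pos: [0.5295, -0.0591, 0.1617]
orientation: [[-0.426, 0.905, 0.001], [0.905, 0.426, -0.0], [-0.001, 0.001, -1.0]]
ft_force: [-0.7, 0.1, -3.2]
gripper_width: 0.0227
```

Request:
send_rows(
  steps=[
    {"offset": [27,13,0],"delta_rot": [0,0,-5.5],"claw": 15},
    {"offset": [54,26,0],"delta_rot": [0,0,-11],"claw": 15},
    {"offset": [81,40,0],"delta_rot": [0,0,-17],"claw": 15},
    {"offset": [108,53,0],"delta_rot": [0,0,-22.5],"claw": 15},
    {"offset": [135,66,0],"delta_rot": [0,0,-28],"claw": 15},
  ],
)

```text
t: 16.2
tool_pos: [0.5315, 0.0925, 0.1619]
orientation: [[-0.803, 0.596, 0.001], [0.596, 0.803, -0.0], [-0.001, 0.0, -1.0]]
ft_force: [1.0, -0.2, -1.4]
gripper_width: 0.0228
```

Request:
send_rows(
  steps=[
    {"offset": [10,17,1],"delta_rot": [0,0,-6],"claw": 15},
    {"offset": [20,35,3],"delta_rot": [0,0,-12],"claw": 15},
    {"offset": [30,52,4],"delta_rot": [0,0,-18],"claw": 15},
    {"offset": [40,70,6],"delta_rot": [0,0,-24],"claw": 15},
    {"offset": [50,87,7],"delta_rot": [0,0,-29.3],"claw": 15},
  ],
)

```text
t: 16.62
tool_pos: [0.543, 0.1931, 0.1549]
orientation: [[-0.993, 0.121, 0.001], [0.121, 0.993, -0.001], [-0.001, -0.001, -1.0]]
ft_force: [1.1, -0.2, -3.0]
gripper_width: 0.0225
```

Run:
```python
from h import *
st()
plan([(545.9,207.5,100,172.3)])
```

```text
t 16.62 tcp [543.  193.1 154.9] yaw 173.03 tilt [ 0.0013 -0.0007] F [ 1.06 -0.16 -2.97] M [0.011 0.006 0.033] w 22.5 q [11.5 21.9 -4.6 63.4 -0.1 18.5]
(545.9, 207.5, 100, 172.3) off [-1.0, 14.6, 54.9] rot [-0.0, 0.1, 0.7]
```

Request:
send_rows(
  steps=[
    {"offset": [-0.5,7,15],"delta_rot": [0,0.1,0.4],"claw": 15},
    {"offset": [-1,14.5,30],"delta_rot": [0,0.1,0.7],"claw": 15},
    {"offset": [-1,14.5,45],"delta_rot": [0,0.1,0.7],"claw": 15},
    {"offset": [-1,14.5,58],"delta_rot": [0,0.1,0.7],"claw": 15},
    {"offset": [-1,14.5,62],"delta_rot": [0,0.1,0.7],"claw": 15},
  ],
)

```text
t: 17.03
tool_pos: [0.5449, 0.2072, 0.0911]
orientation: [[-0.991, 0.133, -0.003], [0.133, 0.991, -0.001], [0.003, -0.002, -1.0]]
ft_force: [-1.8, -0.6, -2.8]
gripper_width: 0.0226
```

Run:
```python
from h import *
st()
plan([(545.9,207.4,66,172.3)])
p,d=capture('side');cv2.imwrite('pics/side8.png',cv2.resize(p[150:240,250:350],(720,648),interpolation=cv2.INTER_CUBIC)[48:,:,::-1])
```

```text
t 17.03 tcp [544.9 207.2  91.1] yaw 172.33 tilt [-0.0027 -0.0013] F [-1.82 -0.59 -2.76] M [-0.024  0.003  0.007] w 22.6 q [12.8 25.1 -9.9 55.2 -0.  20.5]
(545.9, 207.4, 66, 172.3) off [-1.0, 0.4, 25.1] rot [-0.1, -0.1, 0.0]
```

View pics/side8.png

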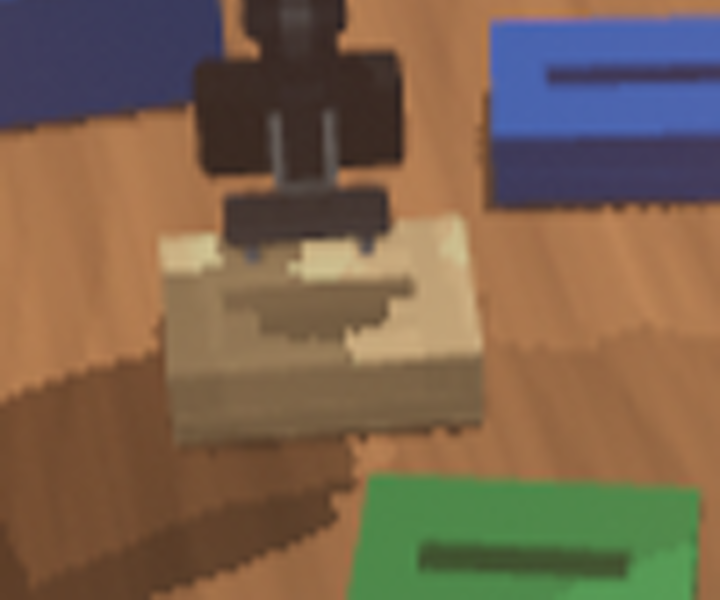

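The spanner hangs level and parallel above the slot, with the pins at (252,253) and (366,245). I lower it in.

Request:
send_rows(
  steps=[
    {"offset": [-1,0.4,6],"delta_rot": [0,-0.1,0],"claw": 15},
    {"offset": [-1,0.4,12],"delta_rot": [0,-0.1,0],"claw": 15},
    {"offset": [-1,0.4,18],"delta_rot": [0,-0.1,0],"claw": 15},
    {"offset": [-1,0.4,24],"delta_rot": [0,-0.1,0],"claw": 15},
    {"offset": [-1,0.4,27],"delta_rot": [0,-0.1,0],"claw": 15},
  ],
)

```text
t: 17.5
tool_pos: [0.5458, 0.2072, 0.0637]
orientation: [[-0.991, 0.134, -0.001], [0.134, 0.991, -0.002], [0.001, -0.002, -1.0]]
ft_force: [-1.1, 0.0, -1.6]
gripper_width: 0.0225
```

```bash
python3 -c "from h import *;st();plan([(545.9,207.4,60,172.3)])"
```

```text
t 17.50 tcp [545.8 207.2  63.7] yaw 172.31 tilt [-0.0014 -0.0016] F [-1.07  0.04 -1.55] M [ 0.007  0.024 -0.012] w 22.5 q [ 12.8  26.4 -12.3  51.4  -0.1  20.5]
(545.9, 207.4, 60, 172.3) off [-0.1, 0.2, 3.7] rot [-0.1, -0.1, 0.0]
```

Request:
send_rows(
  steps=[
    {"offset": [0,0.2,0.8],"delta_rot": [0,0,0],"claw": 15},
    {"offset": [0,0.2,1.6],"delta_rot": [0,0,0],"claw": 15},
    {"offset": [0,0.2,1.6],"delta_rot": [0,0,0],"claw": 15},
  ],
)

```text
t: 17.75
tool_pos: [0.5458, 0.2074, 0.0621]
orientation: [[-0.991, 0.134, -0.001], [0.134, 0.991, -0.002], [0.001, -0.002, -1.0]]
ft_force: [-0.1, -0.0, -1.7]
gripper_width: 0.0226
```

Request:
send_rows(
  steps=[
    {"offset": [0,0,0.6],"delta_rot": [0,0,0],"claw": 15},
    {"offset": [0,0,1.2],"delta_rot": [0,0,0],"claw": 15},
    {"offset": [0,0,1.2],"delta_rot": [0,0,0],"claw": 15},
  ],
)

```text
t: 18.0
tool_pos: [0.5459, 0.2074, 0.061]
orientation: [[-0.991, 0.134, -0.001], [0.134, 0.991, -0.002], [0.001, -0.002, -1.0]]
ft_force: [0.8, 0.1, -2.2]
gripper_width: 0.0229
```

```bash
python3 -c "from h import *;st()"
```

```text
t 18.00 tcp [545.9 207.4  61. ] yaw 172.31 tilt [-0.0012 -0.0016] F [ 0.82  0.1  -2.18] M [-0.021 -0.005 -0.027] w 22.9 q [ 12.8  26.6 -12.5  51.   -0.1  20.5]
```

Request:
send_rows(
  steps=[
    {"offset": [0,0,0.6],"delta_rot": [0,0,0],"claw": 15},
    {"offset": [0,0,1.2],"delta_rot": [0,0,0],"claw": 15},
    {"offset": [0,0,1.5],"delta_rot": [0,0,0],"claw": 15},
  ],
)

```text
t: 18.25
tool_pos: [0.5459, 0.2074, 0.0595]
orientation: [[-0.991, 0.134, -0.001], [0.134, 0.991, -0.002], [0.001, -0.002, -1.0]]
ft_force: [-3.1, 0.3, 5.9]
gripper_width: 0.0232
```

```bash
python3 -c "from h import *;st()"
```

```text
t 18.25 tcp [545.9 207.4  59.5] yaw 172.31 tilt [-0.0011 -0.0015] F [-3.14  0.34  5.89] M [-0.131  0.386  0.036] w 23.2 q [ 12.8  26.7 -12.7  50.8  -0.1  20.5]
```

Foot plate is resting on the stand (contact at 59.5 mm, same as at pick-up). I release and retreat.

Request:
send_rows(
  steps=[
    {"offset": [0,0,0],"delta_rot": [0,0,0],"claw": 22},
    {"offset": [0,0,0],"delta_rot": [0,0,0],"claw": 24},
    {"offset": [0,0,0],"delta_rot": [0,0,0],"claw": 28},
    {"offset": [0,0,0],"delta_rot": [0,0,0],"claw": 34},
    {"offset": [0,0,0],"delta_rot": [0,0,0],"claw": 45},
  ],
  newtons=30,
)

```text
t: 18.67
tool_pos: [0.546, 0.2075, 0.0596]
orientation: [[-0.991, 0.134, -0.001], [0.134, 0.991, -0.001], [0.001, -0.002, -1.0]]
ft_force: [-0.1, 0.1, 0.1]
gripper_width: 0.0441
```

Request:
send_rows(
  steps=[
    {"offset": [0,0,0],"delta_rot": [0,0,0],"claw": 60},
    {"offset": [0,0,0],"delta_rot": [0,0,0],"claw": 75},
    {"offset": [0,0,0],"delta_rot": [0,0,0],"claw": 80},
    {"offset": [0,0,0],"delta_rot": [0,0,0],"claw": 80},
    {"offset": [0,0,-5],"delta_rot": [0,0,0],"claw": 80},
  ],
)

```text
t: 19.08
tool_pos: [0.5455, 0.2074, 0.064]
orientation: [[-0.991, 0.134, -0.002], [0.134, 0.991, -0.002], [0.002, -0.002, -1.0]]
ft_force: [-0.2, -0.3, 0.0]
gripper_width: 0.08
```

```bash
python3 -c "from h import *;st()"
```

```text
t 19.08 tcp [545.5 207.4  64. ] yaw 172.31 tilt [-0.0021 -0.0018] F [-0.17 -0.29  0.02] M [-0.01   0.017 -0.038] w 80.0 q [ 12.9  26.4 -12.3  51.5  -0.1  20.5]
```

Request:
send_rows(
  steps=[
    {"offset": [0,0,-20],"delta_rot": [0,0,0],"claw": 80},
    {"offset": [0,0,-50],"delta_rot": [0,0,0],"claw": 80},
    {"offset": [0,0,-85],"delta_rot": [0,0,0],"claw": 80},
    {"offset": [0,0,-120],"delta_rot": [0,0,0],"claw": 80},
    {"offset": [25,0,-150],"delta_rot": [0,0,0],"claw": 80},
  ],
)

```text
t: 19.5
tool_pos: [0.5235, 0.2106, 0.2163]
orientation: [[-0.991, 0.135, 0.0], [0.135, 0.991, -0.001], [-0.0, -0.001, -1.0]]
ft_force: [-0.0, 0.4, 0.5]
gripper_width: 0.08
```

Request:
send_rows(
  steps=[
    {"offset": [35,0,0],"delta_rot": [0,0,0],"claw": 80},
    {"offset": [70,0,0],"delta_rot": [0,0,0],"claw": 80},
    {"offset": [105,0,0],"delta_rot": [0,0,0],"claw": 80},
    {"offset": [140,0,0],"delta_rot": [0,0,0],"claw": 80},
    {"offset": [140,0,0],"delta_rot": [0,0,0],"claw": 80},
  ],
)

```text
t: 19.92
tool_pos: [0.3795, 0.2296, 0.217]
orientation: [[-0.991, 0.133, -0.001], [0.133, 0.991, -0.001], [0.001, -0.001, -1.0]]
ft_force: [2.0, 0.5, 1.1]
gripper_width: 0.0802
```

Run:
```python
from h import *
st()
T,dt=capture('top');S,ds=capture('side')
a=cv2.resize(S[100:370,180:440],(400,415));b=cv2.resize(T[130:350,100:460],(400,244))
c=cv2.resize(S[163:227,262:326],(400,400),interpolation=cv2.INTER_CUBIC)
im=np.zeros((600,800,3),np.uint8);im[:415,:400]=a;im[:244,400:]=b;im[244:600,400:]=c[22:378];cv2.imwrite('pics/end.png',im[...,::-1])
T1=np.load('top1.npz');C=cloud('top',dt)
def rect(X):
    c,s,q=cv2.minAreaRect((X[:,:2]*1000).astype(np.float32));return np.round(c,1),np.round(s,1),round(q,1),np.median(X[:,2]).round(4)
X=C[203:263,209:269].reshape(-1,3);Y=X[(X[:,2]>.085)&(X[:,2]<.11)]; print(len(Y), rect(Y) if len(Y)>5 else '')
g=cv2.cvtColor(T,cv2.COLOR_RGB2GRAY);A=np.arange(0,360,1.);P=np.zeros(360)
for i,t in enumerate(np.radians(A)):
    for r in(.018,.02,.022): P[i]+=cv2.getRectSubPix(g,(1,1),proj('top',[.5483+r*np.cos(t),-.171+r*np.sin(t),.057]))[0,0]
D=np.maximum(0,np.percentile(P,60)-P);print('hole mod90',np.degrees(np.angle((D*np.exp(4j*np.radians(A))).sum()))/4%90)
```

```text
t 19.92 tcp [379.5 229.6 217. ] yaw 172.34 tilt [-0.0009 -0.0013] F [1.97 0.54 1.12] M [ 0.037 -0.127  0.043] w 80.2 q [ 20.7   7.5 -15.   67.6  -0.1  28.3]
318 (array([544.7, 205.9]), array([25.1, 69.4]), 80.8, np.float64(0.0948))
hole mod90 3.8085598890847647
```

View pics/end.png

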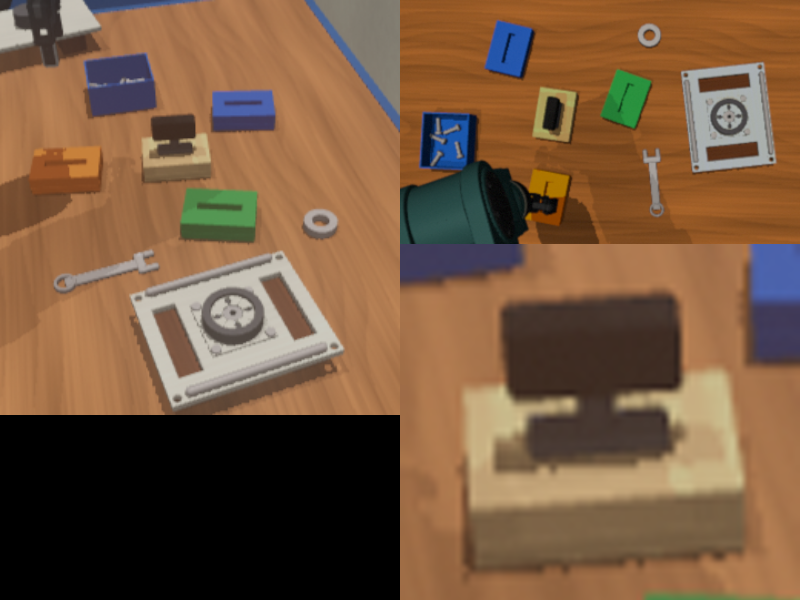

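```bash
python3 -c "
from h import *
print(manip.finish_job()); st()"
```

```text
the job is handed in; nothing more can be done
None
the job is handed in; nothing more can be done
```

The ring is turned clockwise against its stop, and the spanner is back upright in the slot of the wooden stand, released. I handed the job in at about 20 s.

**Seating:** The holes moved about 50° clockwise by camera. Torque stayed near 0.23 N m, then climbed to 0.35, 0.45 and 0.59 N m over the last 2°, which matches the springy bedding you described. I backed off afterwards until the pins carried no torque.

**Return check:** The last pictures show the handle at its original height and within about 2 mm of where it started. The bystanders in the last pictures (bin, wrench, bearing ring) look unmoved; the timber offcut was outside those crops, so I did not check it.

**What disagreed:**
- **Depth:** By my figures the pins stopped about 4.6 mm deep in the holes instead of 7 mm. I first took this for the spanner slipping in the grip. However, it met the stand on its return at the pick-up height, so it had not slipped, and I could not explain the difference. Both pins still drove the ring.
- **Press force:** Feeling for the bottom of the holes, I briefly pressed with about 20 N.

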